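# Make up a supper kit and a night-light kit

## Task

Make up the two camper kits: the squarish three-compartment tray gets the supper kit (flat oblong tin lying in the long compartment, tall tin standing in the larger of the two others, spice jar standing in the smaller), and the narrow two-compartment tray gets the night-light kit (matchbox lying flat in the longer compartment, tealight standing upright in the shorter one). Each thing must rest flat on the floor of its compartment, not on a rim, and the wide tin and everything else stay where they are.

Things in the scene. Friction and masses are not known exactly. Their poses are not given: they have to be found in the camera images.
- supper_tray: Low squarish wood tray (pale floor, dark rims), 170 (x) x 151 (y) mm. Fixed. Floor 4 mm thick; rims and dividers 5 mm thick, 9 mm high. Origin: centre of the underside, z up. Inside sizes (x by y) and centres, mm: long compartment (flat tin) 79 x 141 at x -40.5, y 0; larger other one (tall tin) 76 x 76 at x +42, y -32.5; smaller (spice jar) 76 x 60 at x +42, y +40.5.
- night_tray: Low narrow wood tray (pale floor, dark rims), 68 (x) x 153 (y) mm. Fixed. Floor 4 mm thick; rims and dividers 5 mm thick, 9 mm high. Origin: centre of the underside, z up. Inside sizes (x by y) and centres, mm: longer compartment (matchbox) 58 x 80 at x 0, y -31.5; shorter (tealight) 58 x 58 at x 0, y +42.5.
- tall_tin: Upright round food tin, pale green and white, 58 mm in diameter, 72 mm high: the narrower, taller of the two round tins. Loose, about 0.18 kg. Origin: centre of the underside, z up.
- flat_tin: Flat oblong fish tin with rounded corners, teal top, 63 mm along its x, 105 mm along its y, 26 mm high; solid, to be gripped across x. Loose, about 0.15 kg. Origin: centre of the underside, z up.
- spice_jar: Upright, roughly round spice jar with a dark round cap; glass body about 42 mm across, to 85 mm height; cap 44 mm in diameter from 85 to 105 mm. Loose, about 0.11 kg. Origin: centre of the underside, z up.
- matchbox: Matchbox lying flat, yellow-brown, 36 mm along its x, 60 mm along its y, 13 mm high. The solid sleeve reaches from y -24 to +30 mm; the tray end that shows at -y cannot be gripped. Loose, about 20 g. Origin: centre of the underside, z up.
- tealight: Small round tealight candle in a white metal cup, 38 mm in diameter, 15 mm high, standing upright. Loose, about 15 g. Origin: centre of the underside, z up.
- wide_tin: Wide round red food tin, 75 mm in diameter, 58 mm high. Belongs to no kit; loose; leave it where it stands. Origin: centre of the underside, z up.
Things that resemble listed ones, but are neither listed nor needed, are in the scene too. What is shaped like the tall_tin but blue or turquoise is not meant.

How it is judged (in metres and radians):
At the end, for the whole second after the job is handed in: Each of the five things is at rest (under 0.02 m/s) and released inside its own compartment, origin within the play the rims leave, underside within 3 mm of the tray floor, tilt under 0.1 rad; wide tin less than 20 mm from where it started (x of flat_tin in the frame of supper_tray between -0.0545 and -0.0265 m and y of flat_tin in the frame of supper_tray between -0.026 and 0.026 m and z of flat_tin in the frame of supper_tray between 0.001 and 0.007 m and angle between each of flat_tin, tall_tin, spice_jar, matchbox, tealight's own z axis and vertical below 0.1 rad and linear speed of each of flat_tin, tall_tin, spice_jar, matchbox, tealight below 0.02 m/s and x of tall_tin in the frame of supper_tray between 0.029 and 0.055 m and y of tall_tin in the frame of supper_tray between -0.0455 and -0.0195 m and z of tall_tin in the frame of supper_tray between 0.001 and 0.007 m and x of spice_jar in the frame of supper_tray between 0.022 and 0.062 m and y of spice_jar in the frame of supper_tray between 0.0275 and 0.0535 m and z of spice_jar in the frame of supper_tray between 0.001 and 0.007 m and x of matchbox in the frame of night_tray between -0.015 and 0.015 m and y of matchbox in the frame of night_tray between -0.0515 and -0.0115 m and z of matchbox in the frame of night_tray between 0.001 and 0.007 m and x of tealight in the frame of night_tray between -0.014 and 0.014 m and y of tealight in the frame of night_tray between 0.0285 and 0.0565 m and z of tealight in the frame of night_tray between 0.001 and 0.007 m and not (distance of wide_tin from where it was at the start of the episode above 0.02 m)); the robot touches nothing.
It fails at once if the wide tin was moved by more than 20 mm (distance of wide_tin from where it was at the start of the episode above 0.02 m).
It also fails if it takes over 120 s, if anything falls off the work surface, if the arm or the gripper's body presses on something with over 40 N, if the wrist force passes 120 N, or if a joint passes its speed limit or range.

## Robot

A 6-joint arm with a two-finger parallel gripper is mounted at the origin on a cart in front of the work surface, level with it; the furniture and walls round the work are solid. World frame = base frame: x ahead of the robot, y to its left, z up, the work surface at z = 0. Lengths are in mm, angles in degrees, forces in N, time in s.
With the tool pointing down it reaches from about 375 to 900 mm from the base axis. Payload 3.1 kg.
Tool frame: the origin (TCP) lies between the finger pads; the fingertips stand 14 mm ahead of it and the grasp point (between the pads) lies 5 mm behind it; z points along the fingers, y is the line along which they close (so a half turn about z gives the same grasp; the last joint's range is limited). The gripper opens to 85 mm and grips with 20 to 120 N. Pads are 22 mm wide; open, the fingers measure 114 mm over their backs; the gripper's body (76 mm by 85 mm) begins 54 mm behind the grasp point. The pads swing forward as they close: fully open they stand 13 mm farther back than shut.
Start: joints at [-86.66, 30.224, 82.088, -0, 67.689, -10.227], TCP at [146.646, -607.529, 245.31] pointing down, gripper open.
Joint ranges: [-176.69, 176.69], [-43.24, 126.21], [12.49, 139.97], [-82, 262], [0, 151.66], [-163.58, 163.58]. Speed limits (degrees/s): [159.86, 159.86, 180, 180, 180, 180].

## Interface

Orientations are given as [roll, pitch, yaw] about the fixed x, y, z axes, in that order (R = Rz(yaw) Ry(pitch) Rx(roll)).
In Python, from plant import robot gives the robot as it stands.
- The arm moves only by the tool jog_arm, never from a script. Its argument "series" is a list of rows, each a list of 5 numbers: the closure, from -1 (fully open) to 1 (shut), so that 0 is half open, then the shift along the world's x, y, z in mm, then the turn about the world's z in degrees. In form: [[claw, x, y, z, twist], ...]. A call has 1 to 20 rows; each row shifts and turns the commanded pose from where the row before left it; what a row does not reach is not made up. A row lasts 1/12 s, in which the tool goes at most 41.7 mm and 7.16 degrees, less where a joint would pass 70% of its speed; a pose out of reach is approached as far as the arm can. A call with a gripper value outside its range is refused whole. The fingers move at their own pace and stop on an object; the grip force is fixed at half the most. Time passes only in rows, so rows that do not move let the fingers close. It gives the time, the measured TCP pose, the force, the opening and the grip force at its end, in the units of the state.
- robot.observe(): the state, without advancing time (a new reading comes with each control period).
- robot.read_camera(name): name is "scene" or "top" or "wrist"; returns the picture (480x640x3 uint8, red, green, blue); there is no depth.
- robot.get_calibration(name): a dict with "fx", "fy", "cx", "cy" (pixels), "D" ([k1, k2, p1, p2, k3] as OpenCV has them; the pictures are not rectified), "xyz" and "rotation" of the camera in the world; the wrist camera has in their place "tool_from_camera" (4x4, takes a point from camera to tool coordinates, whose origin is the TCP and whose axes are the flange's). Camera axes: x right, y down, z forward; pixel columns grow to the right and rows downward; lengths in mm; the calibration is good to about 2 mm. A picture is of the moment at which its call begins: read the wrist's pose just before it. get_calibration takes no time and is no camera call.
- robot.sign_off(): hands the job in; it is judged then, once.
The state is a dict: "clock": time; "qpos": joint angles; "qd": joint speeds; "effort": joint torques, N m; "tcp_pos": TCP position; "tcp_rot": TCP orientation; "ft_force": force on the tool from outside, world axes, zero at the start; "wrist_torque": the same for the moment, N m; "gripper_width": finger opening in mm; "gripper_force": force on a finger pad.
Only numpy, scipy, OpenCV 4.12 (cv2) and the standard library are available. Lean on these libraries where they do the work, as an engineer would, in place of code of your own. Each camera call takes 0.05 s, during which the arm holds its last target. There are 200 camera calls.

## Working session

There is one attempt and no reset: what is moved stays moved. The work goes in short steps, Python scripts to look and compute and a tool call to move; the robot and the scene stay as the last step left them, time stands still between calls to the robot, and variables do not carry over. Pictures are saved under pics/ and viewed, at most 15 in all, crops included, and the job is handed in when it is done.

Besides the shell and the picture viewer there is one more tool, called after ">>>" in YAML: its name, and indented under it one key for each argument. jog_arm: Moves the arm, as the interface text tells. Its arguments: {"type":"object","properties":{"series":{"type":"array"}},"required":["series"]}

```bash
mkdir -p pics; python3 - <<'E'
from plant import robot
import cv2
for n in ("scene","top"):
    im=robot.read_camera(n); cv2.imwrite(f"pics/{n}0.png",im[:,:,::-1])
    c=robot.get_calibration(n); print(n,c)
print(robot.get_calibration("wrist"))
o=robot.observe(); print(o)
E
```

```text
scene {'fx': 528.6185737267751, 'fy': 528.6185737267751, 'cx': 325.86282038870763, 'cy': 239.81985134467342, 'D': array([-0.08025426,  0.        ,  0.        ,  0.        ,  0.        ]), 'xyz': array([-156.46746955,  331.22353442,  875.59465793]), 'rotation': array([-136.3483508 ,   -0.80600963, -114.48375012])}
top {'fx': 468.9310196764022, 'fy': 468.9310196764022, 'cx': 319.63179007418415, 'cy': 240.7368222445155, 'D': array([-0.02421139,  0.        ,  0.        ,  0.        ,  0.        ]), 'xyz': array([416.44712936,  11.07905854, 950.07780984]), 'rotation': array([-172.21918166,    0.78256851,  -91.45802802])}
{'fx': 341.00580305019554, 'fy': 341.00580305019554, 'cx': 322.19635542138036, 'cy': 246.00764183758446, 'D': array([0.00587534, 0.        , 0.        , 0.        , 0.        ]), 'tool_from_camera': array([[-1.70770526e-04, -9.44421220e-01, -3.28737784e-01,
         8.52215120e+01],
       [ 9.99999657e-01, -4.27570675e-04,  7.08882162e-04,
        -3.99341982e-01],
       [-8.10041992e-04, -3.28737551e-01,  9.44420969e-01,
        -1.29260424e+02],
       [ 0.00000000e+00,  0.00000000e+00,  0.00000000e+00,
         1.00000000e+00]])}
{'clock': 0.1, 'qpos': array([-8.66586054e+01,  3.02750495e+01,  8.21480305e+01, -1.05621680e-03,
        6.76908914e+01, -1.02291063e+01]), 'qd': array([-0.01899747, -0.04961954, -0.09909651,  0.05893423,  0.03070441,
        0.010357  ]), 'effort': array([-4.18223080e-04, -4.43305421e+01, -1.78587198e+01, -1.93387532e-04,
        3.87140593e-03, -8.47501610e-06]), 'tcp_pos': array([ 146.61933558, -606.92674725,  244.42196894]), 'tcp_rot': array([-1.79887667e+02, -1.92787156e-02,  1.35708839e+01]), 'ft_force': array([0.87050661, 0.59633197, 0.2254858 ]), 'wrist_torque': array([-0.01373614, -0.0155638 , -0.00295515]), 'gripper_force': 0.0, 'gripper_width': 85.38076559898597}
```

View pics/top0.png

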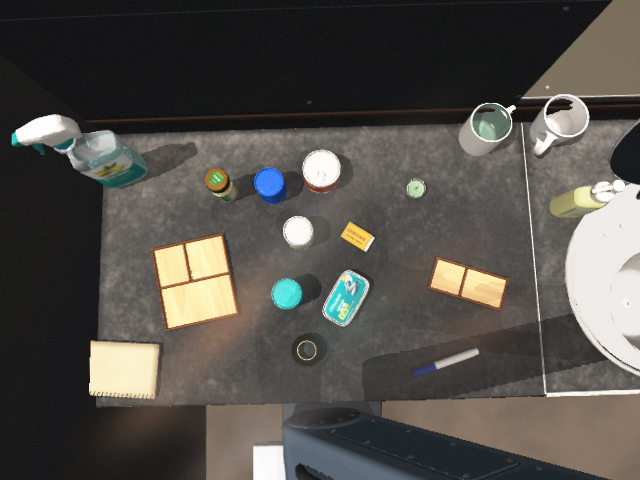

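View pics/scene0.png

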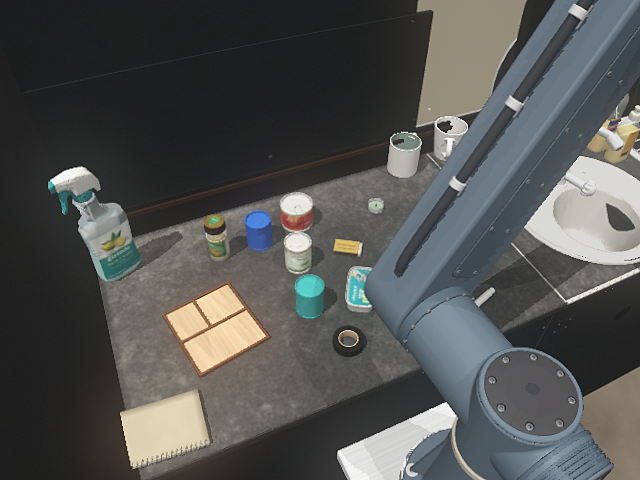

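Top view: supper tray ~(196,281), night tray ~(468,283), tall tin lid (298,232), flat tin (346,298), spice jar cap (217,180), matchbox (358,237), tealight (416,188), wide tin (322,171). The blue tin (270,185) and turquoise tin (287,294) are decoys; there is also a tape roll at (307,350).

```bash
cat > h.py <<'E'
import numpy as np, cv2
from scipy.spatial.transform import Rotation as R
from plant import robot
def rays(cal,px,T=None):
    K=np.array([[cal["fx"],0,cal["cx"]],[0,cal["fy"],cal["cy"]],[0,0,1]])
    p=cv2.undistortPoints(np.array(px,float).reshape(-1,1,2),K,cal["D"]).reshape(-1,2)
    d=np.c_[p,np.ones(len(p))]
    if T is None: return cal["xyz"],d@R.from_euler("xyz",cal["rotation"],degrees=True).as_matrix().T
    return T[:3,3],d@T[:3,:3].T
def plane(cal,px,z,T=None):
    o,d=rays(cal,px,T); return o+d*((z-o[2])/d[:,2])[:,None]
def wristT(s,cal):
    T=np.eye(4); T[:3,:3]=R.from_euler("xyz",s["tcp_rot"],degrees=True).as_matrix(); T[:3,3]=s["tcp_pos"]
    return T@cal["tool_from_camera"]
def blob(hsv,roi,lo,hi,close=5):
    x0,y0,x1,y1=roi; m=np.zeros(hsv.shape[:2],np.uint8)
    m[y0:y1,x0:x1]=cv2.inRange(hsv,np.array(lo),np.array(hi))[y0:y1,x0:x1]
    m=cv2.morphologyEx(m,cv2.MORPH_CLOSE,np.ones((close,close)))
    c,_=cv2.findContours(m,cv2.RETR_EXTERNAL,cv2.CHAIN_APPROX_NONE)
    return max(c,key=cv2.contourArea)
def rect(cal,c,z,T=None):
    w=plane(cal,c.reshape(-1,2),z,T)[:,:2].astype(np.float32); return cv2.minAreaRect(w)
E
cat > m.py <<'E'
from h import *
im=cv2.imread("pics/top0.png"); hsv=cv2.cvtColor(im,cv2.COLOR_BGR2HSV); cal=robot.get_calibration("top")
for n,roi,lo,hi,z in [("supper",(145,228,245,335),(0,80,50),(25,255,255),9),("night",(422,250,515,315),(0,80,50),(25,255,255),9),
 ("flat",(318,265,375,330),(75,60,60),(100,255,255),26),("flatwide",(318,265,375,330),(0,0,110),(180,255,255),26),
 ("match",(338,218,378,255),(8,120,100),(35,255,255),13),("matchall",(338,218,378,255),(0,0,120),(180,255,255),13),("tall",(280,212,316,252),(0,0,130),(180,70,255),72),
 ("cap",(200,165,232,193),(0,80,0),(20,255,110),105),("tealight",(403,177,429,202),(0,0,110),(180,255,255),15),("wide",(300,148,344,185),(0,0,130),(180,70,255),58),
 ("blue",(252,165,290,205),(105,120,60),(125,255,255),72),("turq",(270,275,304,312),(80,120,60),(100,255,255),72)]:
    c=blob(hsv,roi,lo,hi); r=rect(cal,c,z); print(n,np.round(r[0],1),np.round(r[1],1),round(r[2],1))
    cv2.drawContours(im,[c],-1,(255,0,255),1)
cv2.imwrite("pics/ann.png",cv2.resize(im[140:345,145:515],None,fx=2.1,fy=2.1))
E
python3 m.py
```

```text
supper [456.7 265.1] [200.9 167.6] 11.2
night [ 451.8 -273.2] [154.2  69.1] 71.2
flat [429.7 -26.9] [52.  94.2] 58.2
flatwide [429.1 -26.8] [ 63.7 106.4] 58.1
match [553.3 -52.7] [54.4 37.5] 57.0
matchall [551.6 -55.5] [61.8 37.2] 56.1
tall [554.7  61.6] [55.2 61.4] 88.4
cap [641.7 198.5] [22.6 40.9] 46.9
tealight [ 649.2 -178.9] [38.4 45.7] 47.8
wide [685.8  13.7] [74.6 71. ] 88.3
blue [647.2 112. ] [72.7 57.7] 25.8
turq [439.2  83.4] [56.1 53.8] 88.6
```

View pics/ann.png

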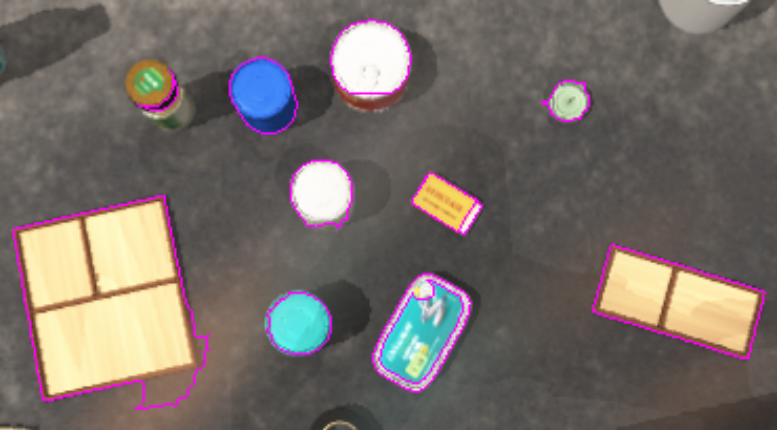

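The contours match, except that the supper mask leaks at its lower right corner, so I'll use its corners instead. The jar cap centre is at about (217,180). I'm moving to above the flat tin.

>>> jog_arm:
  series:
    - [-1,14,29,0,6.7]
    - [-1,14,29,0,6.7]
    - [-1,14,29,0,6.7]
    - [-1,14,29,0,6.7]
    - [-1,14,29,0,6.7]
    - [-1,14,29,0,6.7]
    - [-1,14,29,0,6.7]
    - [-1,14,29,0,6.7]
    - [-1,14,29,0,6.7]
    - [-1,14,29,0,6.7]
    - [-1,14,29,0,6.7]
    - [-1,14,29,0,6.7]
    - [-1,14,29,0,6.7]
    - [-1,14,29,0,6.7]
    - [-1,14,29,0,6.7]
    - [-1,14,29,0,6.7]
    - [-1,14,29,0,6.7]
    - [-1,14,29,0,6.7]
    - [-1,14,29,0,6.7]
    - [-1,14,29,0,6.7]

```text
clock: 1.77
tcp_pos: [426.8, -25.9, 245.2]
tcp_rot: [-180.0, -0.0, 147.9]
ft_force: [0.4, -1.5, -0.5]
gripper_width: 85.2
gripper_force: 0.0
```

```bash
python3 - <<'E'
from h import *
cal=robot.get_calibration("top")
c=np.array([(14,230),(164,196),(194,366),(45,400)])/2.1+[145,140]
w=plane(cal,c,9)[:,:2]; print("supper",np.round(w,1),w.mean(0))
for a,b in ((1,0),(2,3),(3,0),(2,1)):
    d=w[b]-w[a]; print(np.hypot(*d),np.degrees(np.arctan2(d[1],d[0])))
print("cap",plane(cal,[(217.4,179.5)],105),"tall",plane(cal,[(298.3,231.4)],72),"teal",plane(cal,[(416,188.1)],15))
s=robot.observe(); print(s["clock"],s["tcp_pos"],s["tcp_rot"],s["qpos"])
cal=robot.get_calibration("wrist"); im=robot.read_camera("wrist"); cv2.imwrite("pics/w1.png",im[:,:,::-1])
T=wristT(s,cal); h=cv2.cvtColor(im,cv2.COLOR_RGB2HSV)
c=blob(h,(150,150,500,420),(75,60,60),(100,255,255),3); print(cv2.boundingRect(c)); r=rect(cal,c,26,T); print(r)
E
```

```text
supper [[536.6 363.2]
 [565.9 217. ]
 [402.1 188.1]
 [373.5 330. ]] [469.54060113 274.54252883]
149.10811185533086 101.33688085049646
144.72433824300867 101.388711674108
166.44695684822287 11.500378437073007
166.36128703465025 9.990521389790523
cap [[652.35202966 206.93035242 105.        ]] tall [[555.67836521  60.0066363   72.        ]] teal [[ 647.53729126 -178.79766265   15.        ]]
1.7667 [426.81428132 -25.85090551 245.18700561] [-1.79991425e+02 -2.28550163e-02  1.47903659e+02] [-1.85097444e+01  1.50553895e+01  1.09054742e+02 -3.58136760e-03
  5.59140980e+01 -7.64113971e+01]
(389, 150, 82, 57)
((453.6412048339844, 84.18902587890625), (81.39710998535156, 56.01925277709961), 57.8414421081543)
```

View pics/w1.png

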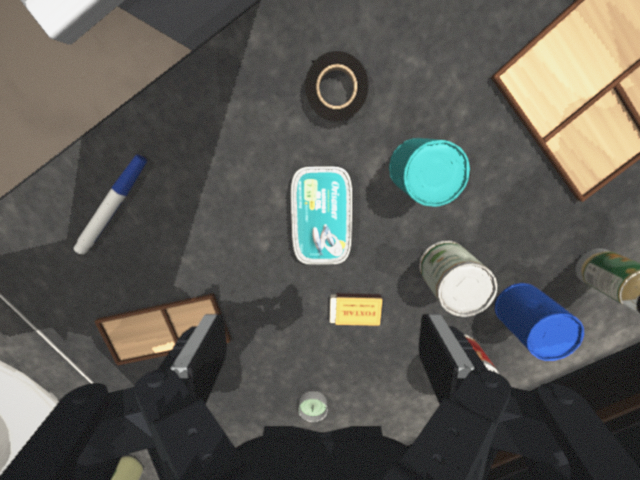

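Wrist view: flat tin at (322,215), turquoise decoy (430,172), matchbox (356,311), tealight (313,406), tall tin lid (466,288).

```bash
python3 - <<'E'
from h import *
s=robot.observe(); cal=robot.get_calibration("wrist"); im=cv2.imread("pics/w1.png"); h=cv2.cvtColor(im,cv2.COLOR_BGR2HSV); T=wristT(s,cal)
for n,roi,lo,hi,z in [("flat",(280,155,362,275),(0,0,110),(180,255,255),26),("match",(322,285,390,335),(15,120,100),(35,255,255),13),("matchall",(322,285,390,335),(0,0,130),(180,255,255),13),
 ("teal",(290,385,335,420),(0,0,110),(180,255,255),15),("tall",(432,262,500,318),(0,0,175),(180,40,255),72)]:
    c=blob(h,roi,lo,hi,3); r=rect(cal,c,z,T); print(n,cv2.boundingRect(c),np.round(r[0],1),np.round(r[1],1),round(r[2],1))
print(plane(cal,[(468,289)],72,T))
# supper long-compartment corners seen, night corners
print(np.round(plane(cal,[(497,77),(583,199)],9,T),1))
print(np.round(plane(cal,[(97,319),(213,295),(230,345),(117,362)],9,T),1))
E
```

```text
flat (290, 166, 63, 99) [432.9 -23.8] [ 64.8 106. ] 58.7
match (336, 297, 46, 29) [557.5 -48.5] [53.  37.9] 56.4
matchall (329, 295, 54, 31) [555.3 -51.7] [62.6 40.1] 56.0
teal (298, 391, 30, 29) [ 647.5 -170.8] [38.9 46.9] 58.1
tall (439, 263, 58, 54) [561.1  65.2] [56.6 56.2] 6.7
[[560.19883008  66.60561487  72.        ]]
[[407.3 191.7   9. ]
 [568.2 225.2   9. ]]
[[ 400.9 -326.     9. ]
 [ 449.5 -186.2    9. ]
 [ 516.5 -211.1    9. ]
 [ 460.8 -348.9    9. ]]
```

>>> jog_arm:
  series:
    - [-1,2,0,-25,0.6]
    - [-1,2,0,-25,0]
    - [-1,0,0,-25,0]
    - [-1,0,0,-25,0]
    - [-1,0,0,-25,0]
    - [-1,0,0,-25,0]
    - [-1,0,0,-25,0]
    - [-1,0,0,-25,0]
    - [-1,0,0,-15,0]
    - [-1,0,0,-10,0]
    - [-1,0,0,0,0]
    - [0.7,0,0,0,0]
    - [0.7,0,0,0,0]
    - [0.7,0,0,0,0]
    - [0.7,0,0,0,0]
    - [0.7,0,0,0,0]
    - [0.7,0,0,0,0]
    - [0.7,0,0,0,0]

```text
clock: 3.32
tcp_pos: [430.9, -27.7, 21.5]
tcp_rot: [180.0, 0.1, 148.2]
ft_force: [-0.8, 0.0, 7.9]
gripper_width: 57.6
gripper_force: 64.3
```

```bash
python3 - <<'E'
from h import *
im=robot.read_camera("wrist"); cv2.imwrite("pics/w2.png",im[:,:,::-1]); s=robot.observe(); print(s["tcp_pos"],s["gripper_width"],s["gripper_force"],s["ft_force"])
E
```

```text
[430.92480277 -27.70580686  21.47054526] 58.37586682764631 64.26868110895157 [-0.79576492 -1.81853008  7.56517695]
```

View pics/w2.png

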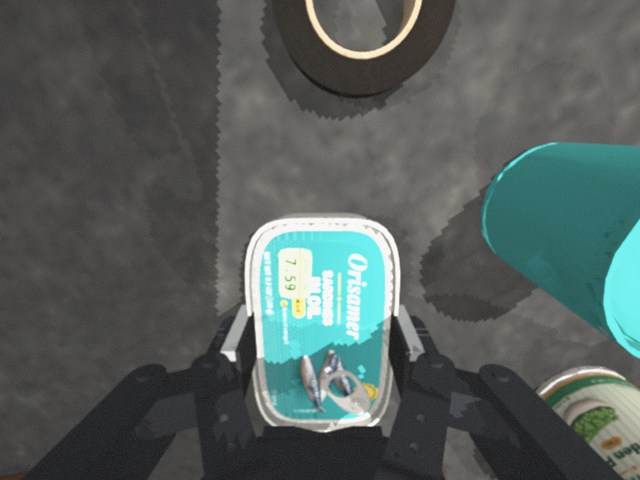

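Gripped, with the tin held centrally between the pads. I'll lift it and measure its centre relative to the TCP.

>>> jog_arm:
  series:
    - [0.7,0,0,15,0]
    - [0.7,0,0,30,0]
    - [0.7,0,0,35,0]
    - [0.7,0,10,35,-4]
    - [0.7,0,20,35,-6]
    - [0.7,0,24,20,-6]
    - [0.7,0,24,0,-6]
    - [0.7,0,24,0,-6]
    - [0.7,0,24,0,-6]
    - [0.7,0,24,0,-6]
    - [0.7,0,24,0,-6]
    - [0.7,0,24,0,0]
    - [0.7,0,24,0,0]
    - [0.7,0,24,0,0]
    - [0.7,0,0,0,0]

```text
clock: 4.62
tcp_pos: [430.5, 221.8, 190.8]
tcp_rot: [179.9, -0.1, 102.4]
ft_force: [0.5, 0.0, -1.5]
gripper_width: 58.1
gripper_force: 65.4
```

```bash
python3 - <<'E'
from h import *
s=robot.observe(); im=robot.read_camera("wrist"); cv2.imwrite("pics/w3.png",im[:,:,::-1]); print(s["tcp_pos"],s["tcp_rot"],s["gripper_width"],s["ft_force"])
cal=robot.get_calibration("wrist")
T=np.eye(4);T=cal["tool_from_camera"]
# tool frame: tin top plane at tool z = +(21.5-26) -> -4.5
c=np.array([(246,217),(400,217),(400,430),(257,430)])
p=plane(cal,[(322,216),(322,432)],-4.5,T); print(p, p.mean(0))
E
```

```text
[430.48778022 221.81679333 190.77313676] [ 1.79868406e+02 -9.49544899e-02  1.02354626e+02] 58.050811456272726 [ 0.45086534  0.03609973 -1.46694233]
[[ 53.56708582   0.39329015  -4.5       ]
 [-52.31442435   0.35548743  -4.5       ]] [ 0.62633074  0.37438879 -4.5       ]
```

View pics/w3.png

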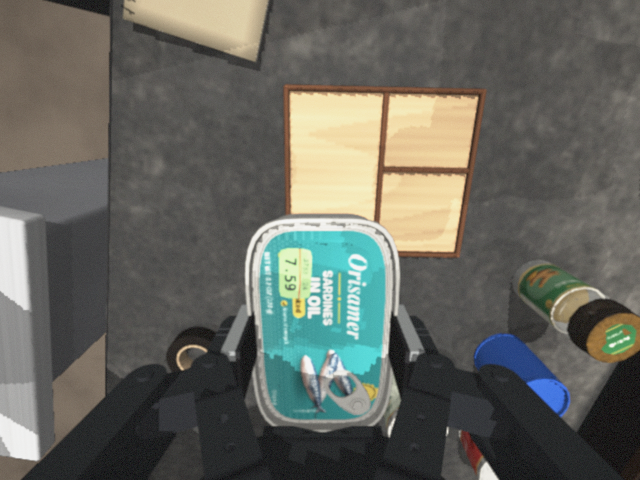

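The tin is held level, centred to under 1 mm. Supper tray corners show at (285,86), (485,90) and (461,256).

```bash
cat > tray.py <<'E'
from h import *
s=robot.observe(); cal=robot.get_calibration("wrist"); T=wristT(s,cal)
w=plane(cal,[(284.5,85.5),(485,90),(461,257),(381,255)],9,T)[:,:2]; print(np.round(w,1))
d=w[1]-w[0]; print("len x",np.hypot(*d),np.degrees(np.arctan2(d[1],d[0]))); d=w[1]-w[2]; print("len y",np.hypot(*d),np.degrees(np.arctan2(d[1],d[0]))-90)
print("centre", (w[0]+w[2])/2)
E
python3 tray.py
```

```text
[[374.9 328.5]
 [538.3 360.7]
 [570.2 215.6]
 [493.5 200.9]]
len x 166.52062692475937 11.144039499508184
len y 148.56363376494744 12.39581904304076
centre [472.53043419 272.05145728]
```

>>> jog_arm:
  series:
    - [0.7,0,15,0,-0.5]
    - [0.7,1,20,-10,0]
    - [0.7,0,9,-25,0]
    - [0.7,0,0,-30,0]
    - [0.7,0,0,-30,0]
    - [0.7,0,0,-25,0]
    - [0.7,0,0,-15,0]
    - [0.7,0,0,-10,0]
    - [0.7,0,0,-8,0]
    - [0.7,0,0,-6,0]
    - [0.7,0,0,-3,0]
    - [0.7,0,0,-2,0]
    - [0.7,0,0,0,0]
    - [0.7,0,0,0,0]

```text
clock: 5.83
tcp_pos: [432.1, 262.6, 26.9]
tcp_rot: [179.9, -0.0, 101.7]
ft_force: [-0.6, 0.2, -1.6]
gripper_width: 57.8
gripper_force: 65.4
```

```bash
python3 - <<'E'
from h import *
im=robot.read_camera("wrist"); cv2.imwrite("pics/w4.png",im[:,:,::-1])
E
```

```text
(no output)
```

View pics/w4.png

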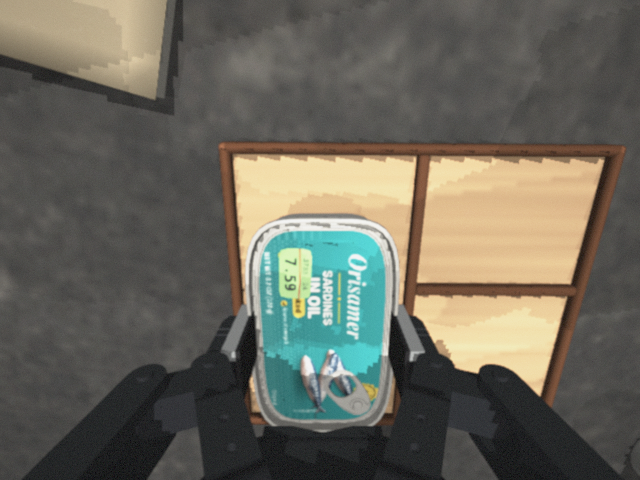

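Flat tin sits inside the long compartment with about 8 mm play either side (rim inner edges at columns 237 and 410). Releasing, then moving to the matchbox.

>>> jog_arm:
  series:
    - [0.7,0,0,-1,0]
    - [0,0,0,0,0]
    - [-0.5,0,0,0,0]
    - [-0.8,0,0,0,0]
    - [-0.8,0,0,0,0]
    - [-0.8,0,0,0,0]
    - [-0.8,0,0,0,0]
    - [-0.8,0,0,15,0]
    - [-1,0,0,35,0]
    - [-1,4,-8,40,0]
    - [-1,12,-26,40,-3]
    - [-1,14,-35,15,-5]
    - [-1,14,-35,0,-5]
    - [-1,14,-35,0,-5]
    - [-1,14,-35,0,-5]
    - [-1,14,-35,0,-5]
    - [-1,14,-35,0,-5]
    - [-1,14,-35,0,-7]
    - [-1,10,-35,0,-6]
    - [-1,0,0,0,0]

```text
clock: 7.55
tcp_pos: [557.4, -54.3, 164.6]
tcp_rot: [179.6, -0.0, 55.2]
ft_force: [0.7, -0.3, 0.3]
gripper_width: 85.2
gripper_force: 0.0
```

```bash
python3 - <<'E'
from h import *
s=robot.observe(); im=robot.read_camera("wrist"); cv2.imwrite("pics/w5.png",im[:,:,::-1]); print(s["tcp_pos"],s["tcp_rot"],s["gripper_width"])
cal=robot.get_calibration("wrist");T=wristT(s,cal); h=cv2.cvtColor(im,cv2.COLOR_RGB2HSV)
c=blob(h,(200,150,450,470),(18,120,120),(32,255,255),3); r=rect(cal,c,13,T); print(cv2.boundingRect(c),r)
E
```

```text
[557.36396788 -54.26972769 164.61046248] [ 1.79613132e+02 -3.25154597e-03  5.51721037e+01] 85.15751732604704
(297, 204, 44, 60) ((554.5963745117188, -54.778053283691406), (53.664405822753906, 36.85256576538086), 56.14628601074219)
```

View pics/w5.png

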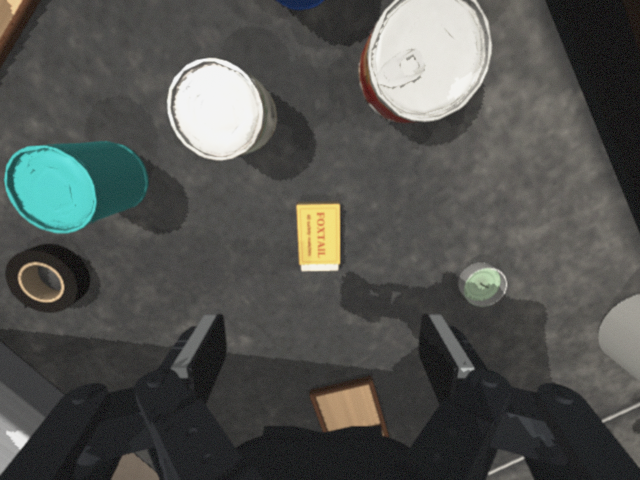

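Matchbox at (319,237), white tray end facing the TCP side as expected. Descending.

>>> jog_arm:
  series:
    - [-1,-3,0,-25,1]
    - [-1,0,0,-30,0]
    - [-1,0,0,-30,0]
    - [-1,0,0,-25,0]
    - [-1,0,0,-18,0]
    - [-1,0,0,-12,0]
    - [-1,0,0,-6,0]
    - [-0.5,0,0,-2,0]
    - [0,0,0,0,0]
    - [0.5,0,0,0,0]
    - [0.9,0,0,0,0]
    - [0.9,0,0,0,0]
    - [0.9,0,0,0,0]
    - [0.9,0,0,0,0]
    - [0.9,0,0,0,0]
    - [0.9,0,0,0,0]

```text
clock: 8.93
tcp_pos: [551.9, -47.8, 17.7]
tcp_rot: [179.8, -0.1, 56.7]
ft_force: [-0.7, 1.3, 6.2]
gripper_width: 34.3
gripper_force: 60.4
```

>>> jog_arm:
  series:
    - [0.9,0,0,10,0]
    - [0.9,0,0,30,0]
    - [0.9,-4,-10,35,0]
    - [0.9,-10,-25,35,2]
    - [0.9,-12,-28,33,2]
    - [0.9,-12,-28,0,2]
    - [0.9,-12,-28,0,2]
    - [0.9,-12,-28,0,2]
    - [0.9,-12,-28,0,2]
    - [0.9,-12,-28,0,2]
    - [0.9,-12,-28,0,0.5]
    - [0.9,-8,-10,0,0]
    - [0.9,0,0,0,0]
    - [0.9,0,0,0,0]

```text
clock: 10.1
tcp_pos: [445.6, -284.9, 155.2]
tcp_rot: [-180.0, -0.0, 71.0]
ft_force: [0.0, 0.2, -0.4]
gripper_width: 34.2
gripper_force: 59.9
```

```bash
python3 - <<'E'
from h import *
s=robot.observe(); im=robot.read_camera("wrist"); cv2.imwrite("pics/w6.png",im[:,:,::-1]); print(s["tcp_pos"],s["tcp_rot"],s["gripper_width"],s["ft_force"])
E
```

```text
[ 445.63309921 -284.9259913   155.16037257] [-1.79978088e+02 -4.46562386e-02  7.10420120e+01] 34.21095663269835 [ 0.03343006  0.18432697 -0.39231444]
```

View pics/w6.png

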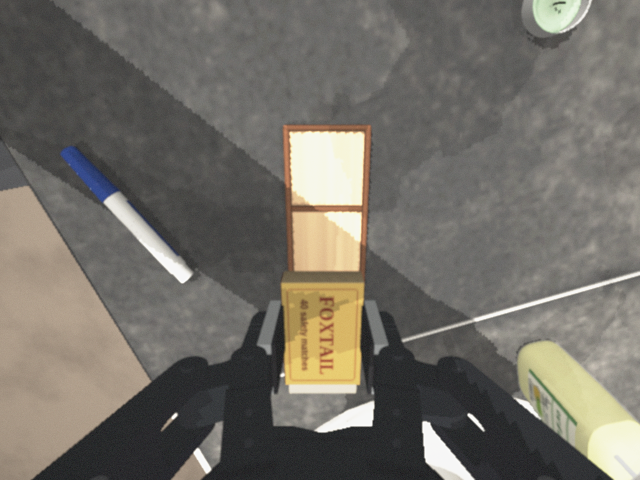

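Box held square; tray in view with corners (283,125), (372,125) and divider at row ~208.

```bash
python3 - <<'E'
from h import *
s=robot.observe(); cal=robot.get_calibration("wrist"); T=wristT(s,cal)
p=plane(cal,[(323,285),(323,383),(323,392),(282,285),(363,285),(287,383),(359,383)],4.7,cal["tool_from_camera"]); print(np.round(p,1))
w=plane(cal,[(283,124.5),(372,124.5),(327,208.5),(287,268),(366,268)],9,T)[:,:2]; print(np.round(w,1))
d=w[1]-w[0]; print(np.hypot(*d),np.degrees(np.arctan2(d[1],d[0])))
yaw=np.radians(-18.8); 
for y in (-19,):
    pass
e=w[:2].mean(0); ax=np.array([-np.sin(yaw),np.cos(yaw)]); print("centre from top edge",e-76.5*ax, "from divider(y=11)",w[2]-11*ax, "dir",w[:2].mean(0)-w[3:].mean(0))
print("match target", e-(76.5+31.5)*ax)
E
```

```text
[[ 20.7   0.6   4.7]
 [-31.5   0.6   4.7]
 [-36.9   0.6   4.7]
 [ 20.7 -17.2   4.7]
 [ 20.7  17.9   4.7]
 [-31.5 -16.8   4.7]
 [-31.5  18.    4.7]]
[[ 446.1 -191.9]
 [ 510.1 -213.8]
 [ 456.9 -264.4]
 [ 406.9 -303.4]
 [ 472.3 -325.7]]
67.64700517409379 -18.8832740390501
centre from top edge [ 453.421909   -275.30224973] from divider(y=11) [ 453.40485534 -274.85170227] dir [ 38.47550413 111.67986619]
match target [ 443.2705396  -305.12170143]
```

>>> jog_arm:
  series:
    - [0.9,0,-8,-20,0]
    - [0.9,0,-4,-30,0]
    - [0.9,0,0,-30,0]
    - [0.9,0,0,-25,0]
    - [0.9,0,0,-12,0]
    - [0.9,0,0,-6,0]
    - [0.9,0,0,-4,0]
    - [0.9,0,0,-3,0]
    - [0.9,0,0,0,0]
    - [0.9,0,0,0,0]

```text
clock: 10.98
tcp_pos: [446.8, -297.2, 25.6]
tcp_rot: [179.9, 0.0, 71.2]
ft_force: [0.3, 0.2, 0.6]
gripper_width: 34.2
gripper_force: 59.9
```

>>> jog_arm:
  series:
    - [0.9,0,0,-1.5,0]
    - [0.9,0,0,0,0]
    - [0.3,0,0,0,0]
    - [-0.2,0,0,0,0]
    - [-0.4,0,0,0,0]
    - [-0.4,0,0,0,0]
    - [-0.4,0,0,10,0]
    - [-1,0,0,30,0]
    - [-1,5,3,35,0]
    - [-1,16,10,35,0]
    - [-1,25,15,16,0]
    - [-1,30,18,0,0]
    - [-1,30,18,0,0]
    - [-1,30,18,0,0]
    - [-1,30,18,0,0]
    - [-1,25,14,0,0]
    - [-1,10,6,0,0]
    - [-1,0,0,0,0]

```text
clock: 12.48
tcp_pos: [649.2, -175.4, 149.8]
tcp_rot: [179.9, -0.0, 71.4]
ft_force: [0.5, -0.7, 0.5]
gripper_width: 85.3
gripper_force: 0.0
```

```bash
python3 - <<'E'
from h import *
s=robot.observe(); im=robot.read_camera("wrist"); cv2.imwrite("pics/w7.png",im[:,:,::-1]); print(s["tcp_pos"],s["tcp_rot"],s["gripper_width"])
cal=robot.get_calibration("wrist");T=wristT(s,cal); h=cv2.cvtColor(im,cv2.COLOR_RGB2HSV)
t=plane(cal,[(320,240)],15,T)
c=blob(h,(230,150,420,320),(0,0,125),(180,255,255),3); r=rect(cal,c,15,T); print(cv2.boundingRect(c),r)
E
```

```text
[ 649.16743263 -175.40594822  149.82462788] [ 1.79891977e+02 -8.06603289e-03  7.13537502e+01] 85.27190674620613
(230, 150, 190, 170) ((650.5230712890625, -178.99993896484375), (144.35069274902344, 165.9813232421875), 71.34596252441406)
```

View pics/w7.png

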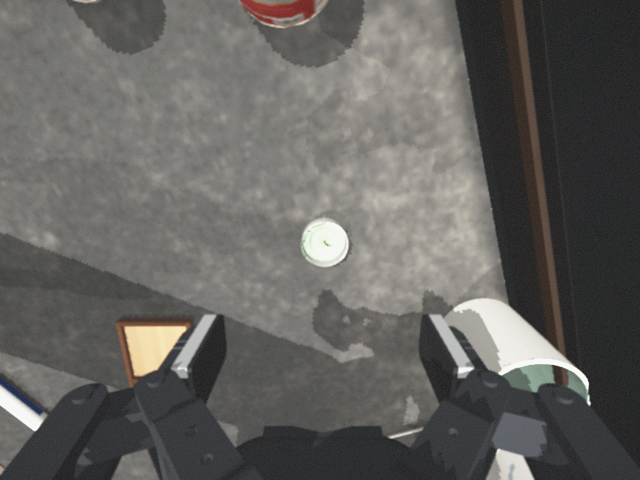

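Tealight at (325,243); white mug base near (475,320), possibly close to the right finger.

```bash
python3 - <<'E'
from h import *
s=robot.observe(); cal=robot.get_calibration("wrist"); T=wristT(s,cal)
print(plane(cal,[(325,242.5)],15,T), plane(cal,[(301,242.5),(349,242.5)],15,T)); print("mug base",plane(cal,[(446,312),(475,300),(500,305)],0,T), "rim",plane(cal,[(498,370),(545,355)],95,T))
cal=robot.get_calibration("top"); print("mug top view base/rim",plane(cal,[(462,140),(475,155)],0),plane(cal,[(490,123)],95))
E
```

```text
[[ 648.28774022 -180.59487612   15.        ]] [[ 629.73904452 -174.31594705   15.        ]
 [ 666.83310653 -186.87286372   15.        ]]
mug base [[ 731.33538973 -285.81182428    0.        ]
 [ 758.99954616 -281.9911639     0.        ]
 [ 779.75640632 -294.42266262    0.        ]] rim [[ 735.1610772  -274.00111962   95.        ]
 [ 765.40156692 -271.87158909   95.        ]]
mug top view base/rim [[ 752.34928368 -284.32032101    0.        ]
 [ 718.91947999 -309.29462187    0.        ]] [[ 751.04790684 -310.52439626   95.        ]]
```

>>> jog_arm:
  series:
    - [-1,-1,-3,-20,0]
    - [-1,0,-1.5,-30,0]
    - [-1,0,0,-30,0]
    - [-1,0,0,-25,0]
    - [-1,0,0,-15,0]
    - [-1,0,0,-8,0]
    - [-0.5,0,0,-4,0]
    - [0,0,0,-1,0]
    - [0.4,0,0,0,0]
    - [0.9,0,0,0,0]
    - [0.9,0,0,0,0]
    - [0.9,0,0,0,0]
    - [0.9,0,0,0,0]
    - [0.9,0,0,0,0]
    - [0.9,0,0,0,0]

```text
clock: 13.78
tcp_pos: [647.6, -182.2, 18.4]
tcp_rot: [179.8, 0.0, 71.2]
ft_force: [0.3, -0.5, 6.0]
gripper_width: 34.5
gripper_force: 59.9
```

>>> jog_arm:
  series:
    - [0.9,0,0,10,0]
    - [0.9,0,0,30,0]
    - [0.9,-6,-2,35,0]
    - [0.9,-18,-5,25,0]
    - [0.9,-25,-7,0,0]
    - [0.9,-30,-9,0,0]
    - [0.9,-30,-9,0,0]
    - [0.9,-30,-9,0,0]
    - [0.9,-25,-7,0,0]
    - [0.9,-14,-4,0,0]
    - [0.9,-3,0,0,0]
    - [0.9,0,0,-20,0]
    - [0.9,0,0,-25,0]
    - [0.9,0,0,-18,0]
    - [0.9,0,0,-10,0]
    - [0.9,0,0,0,0]
    - [0.9,0,0,0,0]

```text
clock: 15.2
tcp_pos: [465.8, -233.5, 43.3]
tcp_rot: [-180.0, -0.0, 71.2]
ft_force: [-0.9, 0.4, -0.3]
gripper_width: 34.5
gripper_force: 59.9
```

```bash
python3 - <<'E'
from h import *
s=robot.observe(); im=robot.read_camera("wrist"); cv2.imwrite("pics/w8.png",im[:,:,::-1]); print(s["tcp_pos"],s["tcp_rot"],s["gripper_width"])
E
```

```text
[ 465.84905216 -233.50023895   43.28002019] [-1.79998886e+02 -5.91746883e-03  7.11983290e+01] 34.46861226205761
```

View pics/w8.png

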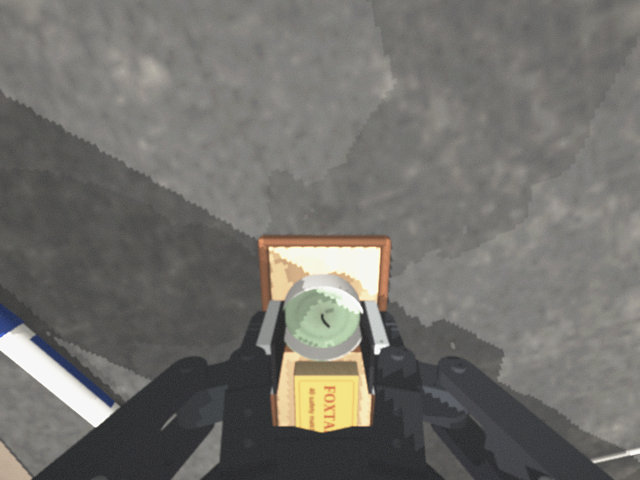

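Tealight held level at (324,316), and the matchbox is lying in its compartment. The tealight is ~7 mm too far along tray +y, so I'll shift back, lower and release.

>>> jog_arm:
  series:
    - [0.9,-2.3,-6.6,0,0]
    - [0.9,0,0,-8,0]
    - [0.9,0,0,-7,0]
    - [0.9,0,0,-4,0]
    - [0.9,0,0,0,0]
    - [0.9,0,0,0,0]
    - [0.3,0,0,0,0]
    - [-0.2,0,0,0,0]
    - [-0.4,0,0,0,0]
    - [-0.4,0,0,0,0]
    - [-0.4,0,0,8,0]
    - [-0.8,0,0,25,0]
    - [-1,0,0,35,0]
    - [-1,0,0,35,0]
    - [-1,0,0,35,0]

```text
clock: 16.5
tcp_pos: [462.5, -239.8, 164.2]
tcp_rot: [-180.0, -0.0, 71.2]
ft_force: [0.7, -0.5, -0.4]
gripper_width: 85.4
gripper_force: 0.0
```

```bash
python3 - <<'E'
from h import *
cal=robot.get_calibration("wrist"); T=wristT({"tcp_pos":[557.36,-54.27,164.61],"tcp_rot":[179.61,0,55.17]},cal)
im=cv2.imread("pics/w5.png"); h=cv2.cvtColor(im,cv2.COLOR_BGR2HSV)
for roi in [(160,50,280,165)]:
    c=blob(h,roi,(0,0,190),(180,30,255),5); w=plane(cal,c.reshape(-1,2),72,T)[:,:2].astype(np.float32); print(cv2.boundingRect(c),cv2.minEnclosingCircle(w),cv2.minAreaRect(w))
E
```

```text
(167, 58, 96, 102) ((558.8569946289062, 59.84434127807617), 28.549373626708984) ((558.9172973632812, 59.801551818847656), (56.46940994262695, 56.54526901245117), 20.121994018554688)
```

>>> jog_arm:
  series:
    - [-1,4,12,0,0]
    - [-1,8,25,0,0]
    - [-1,10,32,0,0]
    - [-1,10,32,0,0]
    - [-1,10,32,0,0]
    - [-1,10,32,0,0]
    - [-1,10,32,0,0]
    - [-1,10,32,0,0]
    - [-1,10,32,0,0]
    - [-1,8,26,0,0]
    - [-1,4,14,0,0]
    - [-1,0,0,0,0]
    - [-1,0,0,0,0]

```text
clock: 17.58
tcp_pos: [556.6, 61.7, 162.4]
tcp_rot: [-180.0, 0.0, 71.3]
ft_force: [-0.5, -0.1, -0.5]
gripper_width: 85.4
gripper_force: 0.0
```

```bash
python3 - <<'E'
from h import *
s=robot.observe(); im=robot.read_camera("wrist"); cv2.imwrite("pics/w9.png",im[:,:,::-1]); print(s["tcp_pos"],s["tcp_rot"])
cal=robot.get_calibration("wrist");T=wristT(s,cal); h=cv2.cvtColor(im,cv2.COLOR_RGB2HSV)
c=blob(h,(220,120,440,470),(0,0,190),(180,30,255),5); w=plane(cal,c.reshape(-1,2),72,T)[:,:2].astype(np.float32); print(cv2.boundingRect(c),cv2.minEnclosingCircle(w),cv2.minAreaRect(w))
E
```

```text
[556.5566647   61.66898487 162.37779725] [-1.79991480e+02  2.39250748e-02  7.13048505e+01]
(285, 220, 83, 77) ((558.9951171875, 59.69908905029297), 28.702966690063477) ((558.798583984375, 59.705833435058594), (56.350502014160156, 56.57826232910156), 71.30455017089844)
```

>>> jog_arm:
  series:
    - [-1,2.3,-2,-10,0]
    - [-1,0,0,-25,0]
    - [-1,0,0,-30,0]
    - [-1,0,0,-25,0]
    - [-1,0,0,-16,0]
    - [-1,0,0,-8,0]
    - [-1,0,0,0,0]
    - [0.8,0,0,0,0]
    - [0.8,0,0,0,0]
    - [0.8,0,0,0,0]
    - [0.8,0,0,0,0]
    - [0.8,0,0,0,0]
    - [0.8,0,0,0,0]

```text
clock: 18.72
tcp_pos: [560.4, 58.6, 49.8]
tcp_rot: [179.8, -0.0, 71.2]
ft_force: [0.2, -0.0, 7.0]
gripper_width: 55.8
gripper_force: 63.9
```

>>> jog_arm:
  series:
    - [0.8,0,0,12,0]
    - [0.8,0,0,25,0]
    - [0.8,-2,8,25,2]
    - [0.8,-4,18,8,4]
    - [0.8,-5,24,0,4]
    - [0.8,-6,28,0,5]
    - [0.8,-6,28,0,5]
    - [0.8,-6,28,0,5]
    - [0.8,-6,28,0,5]
    - [0.8,-4,20,0,0.5]
    - [0.8,-1.5,9,0,0]
    - [0.8,0,0,-15,0]
    - [0.8,0,0,-20,0]
    - [0.8,0,0,-10,0]
    - [0.8,0,0,0,0]
    - [0.8,0,0,0,0]

```text
clock: 20.05
tcp_pos: [518.4, 249.1, 73.0]
tcp_rot: [-179.9, 0.0, 101.6]
ft_force: [0.6, 0.1, -0.7]
gripper_width: 55.9
gripper_force: 64.0
```

```bash
python3 - <<'E'
from h import *
s=robot.observe(); im=robot.read_camera("wrist"); cv2.imwrite("pics/w10.png",im[:,:,::-1]); print(s["tcp_pos"],s["tcp_rot"])
E
```

```text
[518.44517837 249.1493503   73.00831967] [-1.79903148e+02  1.03544371e-02  1.01618084e+02]
```

View pics/w10.png

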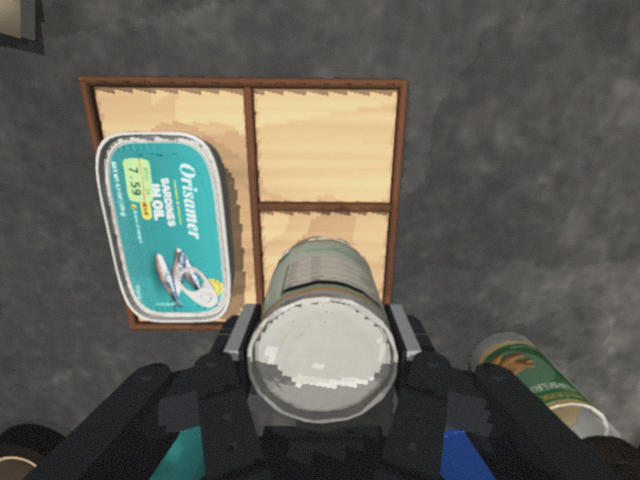

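Flat tin rests well in its compartment; the tall tin hangs over the larger one with its lid at (323,360). The jar is standing at lower right. Lowering and releasing, then moving to the jar.

>>> jog_arm:
  series:
    - [0.8,2,-1,-8,0]
    - [0.8,0,0,-6,0]
    - [0.8,0,0,-4,0]
    - [0.8,0,0,-1,0]
    - [0.8,0,0,0,0]
    - [0.8,0,0,0,0]
    - [0.2,0,0,0,0]
    - [-0.3,0,0,0,0]
    - [-0.7,0,0,0,0]
    - [-0.7,0,0,0,0]
    - [-0.7,0,0,0,0]
    - [-0.7,0,0,20,0]
    - [-1,0,0,35,0]
    - [-1,0,0,35,0]
    - [-1,0,0,35,0]
    - [-1,0,0,10,0]
    - [-1,0,0,0,0]

```text
clock: 21.52
tcp_pos: [523.0, 249.5, 193.1]
tcp_rot: [179.5, -0.0, 101.7]
ft_force: [-0.4, 0.4, -1.1]
gripper_width: 85.6
gripper_force: 0.0
```

>>> jog_arm:
  series:
    - [-1,12,-4,0,0]
    - [-1,22,-8,0,0]
    - [-1,27,-9,0,0]
    - [-1,27,-9,0,0]
    - [-1,24,-8,0,0]
    - [-1,12,-4,0,0]
    - [-1,4,-1,0,0]
    - [-1,0,0,0,0]
    - [-1,0,0,0,0]

```text
clock: 22.27
tcp_pos: [647.4, 205.6, 187.1]
tcp_rot: [-179.7, -0.0, 101.7]
ft_force: [-1.1, -0.3, -0.3]
gripper_width: 85.8
gripper_force: 0.0
```

```bash
python3 - <<'E'
from h import *
s=robot.observe(); im=robot.read_camera("wrist"); cv2.imwrite("pics/w11.png",im[:,:,::-1]); print(s["tcp_pos"],s["tcp_rot"])
E
```

```text
[647.36578629 205.55516164 187.1364549 ] [-1.79740866e+02 -2.99444375e-02  1.01651213e+02]
```

View pics/w11.png

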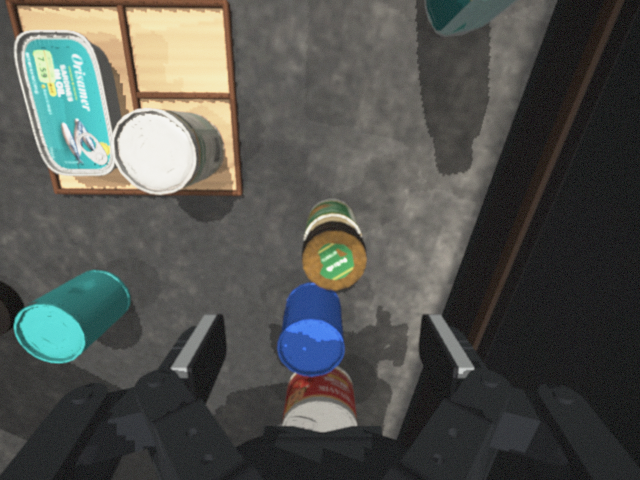

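Jar cap at (335,260), blue decoy (312,335), backsplash foot along the right; tall tin standing in its compartment.

```bash
python3 - <<'E'
from h import *
s=robot.observe(); cal=robot.get_calibration("wrist"); T=wristT(s,cal)
print("cap",plane(cal,[(335,261)],105,T),plane(cal,[(303,255),(367,262)],105,T)); print("base",plane(cal,[(330,203),(331,222)],0,T)); print("wall",plane(cal,[(450,320),(540,150)],0,T)); print("blue",plane(cal,[(311,347)],72,T))
print("tall",plane(cal,[(157,150)],76,T))
E
```

```text
cap [[655.3929578  208.35482092 105.        ]] [[633.66526314 208.19743013 105.        ]
 [676.48279217 212.02391269 105.        ]]
base [[650.26510641 224.69700261   0.        ]
 [655.08777961 206.79889523   0.        ]]
wall [[801.2998454  127.46408593   0.        ]
 [823.48364737 309.52038945   0.        ]]
blue [[656.08535279 115.06763945  72.        ]]
tall [[522.4589822  251.98137941  76.        ]]
```

>>> jog_arm:
  series:
    - [-1,5,1.5,0,0]
    - [-1,3,1,-15,0]
    - [-1,0,0,-25,0]
    - [-1,0,0,-30,0]
    - [-1,0,0,-28,0]
    - [-1,0,0,-17,0]
    - [-1,0,0,-10,0]
    - [-1,0,0,0,0]
    - [0,0,0,0,0]
    - [0.9,0,0,0,0]
    - [0.9,0,0,0,0]
    - [0.9,0,0,0,0]
    - [0.9,0,0,0,0]
    - [0.9,0,0,0,0]
    - [0.9,0,0,0,0]

```text
clock: 23.57
tcp_pos: [657.5, 208.5, 66.1]
tcp_rot: [179.9, 0.0, 101.7]
ft_force: [-1.4, -0.1, 5.7]
gripper_width: 42.6
gripper_force: 59.8
```

>>> jog_arm:
  series:
    - [0.9,0,0,12,0]
    - [0.9,0,0,25,0]
    - [0.9,0,5,30,0]
    - [0.9,-5,15,28,0]
    - [0.9,-12,20,0,0]
    - [0.9,-20,20,0,0]
    - [0.9,-25,20,0,0]
    - [0.9,-28,15,0,0]
    - [0.9,-28,10,0,0]
    - [0.9,-22,6,0,0]
    - [0.9,-10,2,0,0]
    - [0.9,-2,0,0,0]
    - [0.9,0,0,0,0]
    - [0.9,0,0,-15,0]
    - [0.9,0,0,-25,0]
    - [0.9,0,0,-20,0]
    - [0.9,0,0,-10,0]
    - [0.9,0,0,0,0]
    - [0.9,0,0,0,0]

```text
clock: 25.15
tcp_pos: [506.0, 320.9, 89.1]
tcp_rot: [180.0, 0.0, 101.6]
ft_force: [0.0, 0.3, -0.9]
gripper_width: 42.6
gripper_force: 60.6
```

```bash
python3 - <<'E'
from h import *
s=robot.observe(); im=robot.read_camera("wrist"); cv2.imwrite("pics/w12.png",im[:,:,::-1]); print(s["tcp_pos"],s["tcp_rot"],s["gripper_width"])
E
```

```text
[506.02723122 320.85465686  89.05154119] [1.79985105e+02 4.17842163e-03 1.01599833e+02] 42.6236930456783
```

View pics/w12.png

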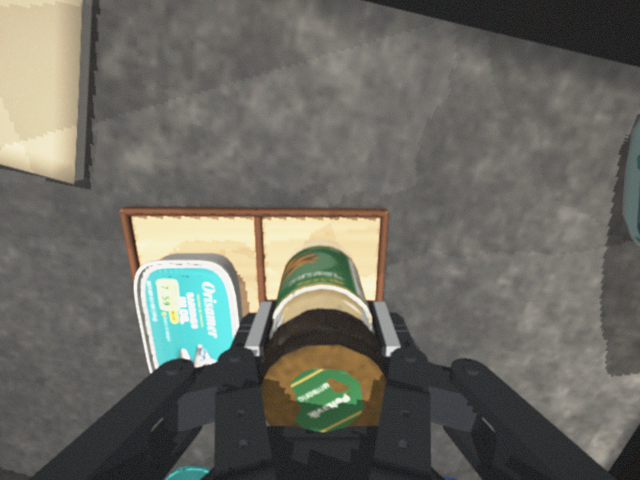

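Jar is upright over the smaller compartment (divider at column 264, rim at 380, jar centred ~322). Lowering and releasing.

>>> jog_arm:
  series:
    - [0.9,-0.5,2.5,-6,0]
    - [0.9,0,0,-6,0]
    - [0.9,0,0,-4,0]
    - [0.9,0,0,-2,0]
    - [0.9,0,0,0,0]
    - [0.9,0,0,0,0]
    - [0.4,0,0,0,0]
    - [0,0,0,0,0]
    - [-0.4,0,0,0,0]
    - [-0.4,0,0,0,0]
    - [-0.4,0,0,0,0]
    - [-0.4,0,0,20,0]
    - [-0.8,0,0,35,0]
    - [-1,0,0,35,0]
    - [-1,0,0,35,0]
    - [-1,0,-35,0,0]
    - [-1,0,-40,0,0]
    - [-1,0,-40,0,0]
    - [-1,0,-40,0,0]
    - [-1,0,-40,0,0]

```text
clock: 26.87
tcp_pos: [504.0, 127.3, 196.8]
tcp_rot: [179.9, 0.0, 101.7]
ft_force: [0.8, 0.1, -0.3]
gripper_width: 85.4
gripper_force: 0.0
```

>>> jog_arm:
  series:
    - [-1,0,-38,0,0]
    - [-1,0,-38,0,0]
    - [-1,0,-38,0,0]
    - [-1,-5,-38,0,0]
    - [-1,-8,-38,0,0]
    - [-1,-8,-38,0,0]
    - [-1,-8,-38,0,0]
    - [-1,-10,-38,0,0]
    - [-1,-10,-38,0,0]
    - [-1,-10,-38,0,0]
    - [-1,-10,-38,0,0]
    - [-1,-10,-38,0,0]
    - [-1,-10,-38,0,0]
    - [-1,-10,-38,0,0]
    - [-1,-10,-38,0,0]
    - [-1,0,0,0,0]
    - [-1,0,0,0,0]

```text
clock: 28.28
tcp_pos: [394.4, -443.6, 196.3]
tcp_rot: [180.0, 0.1, 101.5]
ft_force: [-0.3, 0.3, -0.0]
gripper_width: 85.3
gripper_force: 0.0
```

```bash
python3 - <<'E'
from h import *
s=robot.observe(); print(s["clock"],s["tcp_pos"],s["gripper_width"])
a=robot.read_camera("top")[:,:,::-1]; b=robot.read_camera("scene")[:,:,::-1]
o=np.vstack([a[140:340,140:520],b[150:400,130:510]]); cv2.imwrite("pics/fin.png",cv2.resize(o,None,fx=1.3,fy=1.3)); cv2.imwrite("pics/topfin.png",a)
E
```

```text
28.2833 [ 394.37192574 -443.63136264  196.34285463] 85.2687509297882
```

View pics/fin.png

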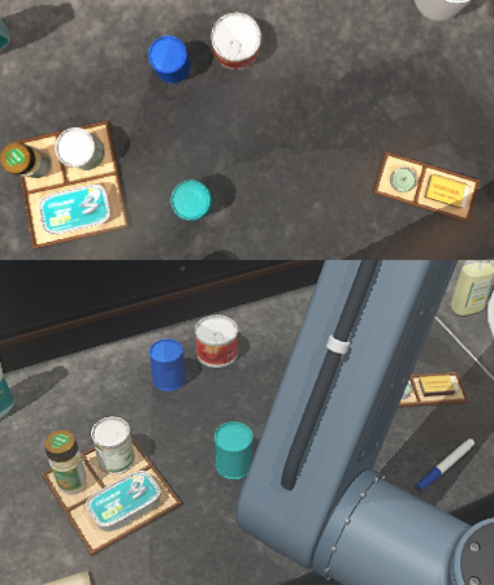

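All five items appear in their compartments; decoys and the wide tin are undisturbed. A quick numeric check in the tray frames follows.

```bash
python3 - <<'E'
from h import *
cal=robot.get_calibration("top")
def loc(px,z,c,yaw):
    p=plane(cal,[np.array(px)/1.3+140],z)[0,:2]-c; a=np.radians(yaw); return np.round([p@[np.cos(a),np.sin(a)],p@[-np.sin(a),np.cos(a)]],1)
N=([451.8,-273.2],-18.8); S=([469.5,274.5],11.5)
print("match",loc((449.5,189.5),17,*N),"teal",loc((403,180),19,*N))
print("flat",loc((75.5,209),30,*S),"tall",loc((76.5,147.5),76,*S),"jar",loc((17,158),109,*S))
h=cv2.cvtColor(cv2.imread("pics/topfin.png"),cv2.COLOR_BGR2HSV); print("wide",rect(cal,blob(h,(300,148,344,185),(0,0,130),(180,70,255)),58)[0])
E
```

```text
match [  4.4 -33. ] teal [-2.9 38.9]
flat [-40.9  -5.1] tall [ 42.4 -35.6] jar [41.3 40.7]
wide (685.8477172851562, 13.743906021118164)
```

All within tolerance.

```bash
python3 -c "
from plant import robot
print(robot.sign_off())"
```

```text
the job is handed in; nothing more can be done
None
```

I made up both camper kits and handed the job in; the last overhead picture showed all five things released inside their own compartments and the wide tin where it started, but sign-off gave no verdict.

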